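# Load the block heaters for a tube incubation

### The arm

A 6-joint arm with a two-finger parallel gripper is mounted at the origin on the work surface. World frame = base frame: x ahead of the robot, y to its left, z up, the work surface at z = 0. Lengths are in m, angles in rad, forces in N, time in s.
With the tool pointing down it reaches from about 0.35 to 0.775 m from the base axis. Payload 7.3 kg.
Tool frame: the origin (TCP) lies at the very end of the fingers, on their centre line; the grasp point (between the pads) lies 19 mm behind it; z points along the fingers, y is the line along which they close (so a half turn about z gives the same grasp; the last joint's range is limited). The gripper opens to 92 mm and grips with 3 to 60 N. Pads are 19 mm wide; open, the fingers measure 130 mm over their backs; the gripper's body (75 mm by 190 mm) begins 47 mm behind the grasp point.
Start: joints at [1.019, 0.342, 1.524, -0, 1.275, -0.146], TCP at [0.207, 0.482, 0.202] pointing down, gripper open.
Joint ranges: [-2.53, 2.53], [-0.77, 2.02], [0.04, 2.7], [-1, 4.14], [0.28, 2.66], [-3.11, 3.11]. Speed limits (rad/s): [2.57, 2.57, 3.14, 3.14, 3.14, 3.14].

### API

Orientations are given as [roll, pitch, yaw] about the fixed x, y, z axes, in that order (R = Rz(yaw) Ry(pitch) Rx(roll)).
In Python, from cell import observe, read_camera, get_calibration, hand_in, search_frame gives the robot as it stands.
- The arm moves only by the tool step_arm, never from a script. Its argument "commands" is a list of rows, each an object with "translation": the shift along the tool's x, y, z in mm, a list of three; "roll": the turn about the tool's z in rad. In form: [{"translation": [x, y, z], "roll": roll}, ...]. A call has 1 to 20 rows; each row shifts and turns the commanded pose from where the row before left it, along the tool's axes as they then stand; what a row does not reach is not made up. A row lasts 1/12 s, in which the tool goes at most 41.7 mm and 7.16 degrees, less where a joint would pass 70% of its speed; a pose out of reach is approached as far as the arm can. A call is refused whole if a number of a shift passes 41.7 or a number of a turn 0.125, either way. A call with a gripper value outside its range is refused whole. "fingers" is the opening, from 0 (shut) to 1 (fully open), set as the call begins (left out, the last holds). The fingers move at their own pace and stop on an object; "grip_force" is the grip in N (left out, the last holds). Time passes only in rows, so rows that do not move let the fingers close. It gives the time, the measured TCP pose, the force, the opening and the grip force at its end, in the units of the state.
- observe(): the state, without advancing time (a new reading comes with each control period).
- read_camera(name): name is "side" or "top"; returns the picture (384x512x3 uint8, red, green, blue); there is no depth.
- get_calibration(name): a dict with "camera_matrix" (3x3 intrinsics, pixels), "world_from_camera" (4x4, takes a point from camera to world coordinates). Camera axes: x right, y up, looking along -z (the intrinsics and any distortion apply to the point x, -y, -z); pixel columns grow to the right and rows downward; lengths in m; the calibration is good to about 2 mm. A picture is of the moment at which its call begins. get_calibration takes no time and is no camera call.
- hand_in(): hands the job in; it is judged then, once.
Trained networks look in the newest picture that a camera, given by its name, has taken for a name from the list of things; names that differ only in an ending like _2 or _b are one class to them, and where a whole thing is asked for, a point or a joint stands for the part that bears it (a point fixed in the world has none). Each returns a list of dicts, best first, with "confidence" (0 to 1); they miss things now and then, are a little off and sometimes report something else, mostly with a low value. They report only what shows in the picture. A call takes as long as a camera call. They do not tell look-alikes from the thing itself.
- search_frame(camera, name): "at" ([x, y, z] in m, in world coordinates, good to about 4 mm: the middle of the surface that is visible of it).
The state is a dict: "time": time; "qpos": joint angles; "qvel": joint speeds; "joint_efforts": joint torques, N m; "tool_pos": TCP position; "tool_rot": TCP orientation; "contact_force": force on the tool from outside, world axes, zero at the start; "torque": the same for the moment, N m; "opening": finger opening in m; "grip_force": force on a finger pad.
Only numpy, scipy, OpenCV 4.12 (cv2) and the standard library are available. Lean on these libraries where they do the work, as an engineer would, in place of code of your own. Each camera call takes 0.05 s, during which the arm holds its last target. There are 200 camera calls.

### The job

Load the three block heaters with the five aluminium tube blocks on the bench: the large and the small round block each go into the round well of their own size, and the long, middle and short rectangular blocks all go together into the rectangular well, arranged so that every one lies flat on the well's floor. Lower each block by its black handle right down to the floor of its well before letting go, without dropping it, and leave the bottle and the pipette-tip box where they are.

Things in the scene. Friction and masses are not known exactly. Their poses are not given: they have to be found in the camera images.
- long_block_mid (a point): long aluminium tube block, 96 mm along its x, 44 mm along y, metal 40 mm high, 8 round tube openings. On its centre a black upright handle bar, 26 mm along own x, 14 mm thick along own y, spans 46 to 80 mm above the underside (thin stem below it); grip it across the 14 mm. This point: on the centre axis, 40 mm above the underside, level with the metal's top, 23 mm below the bar's centre. z up. Loose.
- mid_block_mid (a point): middle-sized rectangular aluminium tube block, 56 mm along its x, 44 mm along y, metal 40 mm high, 8 small openings. On its centre a black upright handle bar, 26 mm along own x, 14 mm thick along own y, spans 46 to 80 mm above the underside (thin stem below it); grip it across the 14 mm. This point: on the centre axis, 40 mm above the underside, level with the metal's top, 23 mm below the bar's centre. z up. Loose.
- short_block_mid (a point): shortest rectangular aluminium tube block, 38 mm along its x, 44 mm along y, metal 40 mm high, 6 small openings. On its centre a black upright handle bar, 26 mm along own x, 14 mm thick along own y, spans 46 to 80 mm above the underside (thin stem below it); grip it across the 14 mm. This point: on the centre axis, 40 mm above the underside, level with the metal's top, 23 mm below the bar's centre. z up. Loose.
- large_round_mid (a point): large round aluminium tube block, diameter 66 mm, metal 40 mm high. On its centre a black upright handle bar, 26 mm along own x, 14 mm thick along own y, spans 46 to 80 mm above the underside (thin stem below it); grip it across the 14 mm. This point: on the centre axis, 40 mm above the underside, level with the metal's top, 23 mm below the bar's centre. z up. Loose.
- small_round_mid (a point): small round aluminium tube block, diameter 44 mm, metal 40 mm high. On its centre a black upright handle bar, 26 mm along own x, 14 mm thick along own y, spans 46 to 80 mm above the underside (thin stem below it); grip it across the 14 mm. This point: on the centre axis, 40 mm above the underside, level with the metal's top, 23 mm below the bar's centre. z up. Loose.
- heater_wide: white block heater with one rectangular well, 118 mm along its x and 112 mm along its y inside, walls 10 mm thick (casing 138 x 132 mm), 65 mm high, fixed. Well open at the top, 30 mm deep, flat floor 35 mm above the bench. A grey control strip, 34 mm wide, 55 mm high, adjoins the casing on its +x side. Origin: at bench level under the well's centre; z up; x, y along the casing's sides.
- heater_large: white block heater with the larger round well, 86 mm in diameter, casing 110 x 110 mm, 65 mm high, fixed. Well open at the top, 30 mm deep, flat floor 35 mm above the bench. A grey control strip, 34 mm wide, 55 mm high, adjoins the casing on its +x side. Origin: at bench level under the well's centre; z up; x, y along the casing's sides.
- heater_small: white block heater with the smaller round well, 62 mm in diameter, casing 88 x 88 mm, 65 mm high, fixed. Well open at the top, 30 mm deep, flat floor 35 mm above the bench. A grey control strip, 34 mm wide, 55 mm high, adjoins the casing on its +x side. Origin: at bench level under the well's centre; z up; x, y along the casing's sides.
- bottle_mid (a point): bystander: brown reagent bottle with a white cap, diameter 60 mm, 120 mm tall, standing on the bench; this point is at its centre, half-way up
- tip_box_mid (a point): bystander: green and white pipette-tip box, 80 x 115 x 55 mm high, on the bench; this point is at its centre, half-way up
There are look-alikes about, which are no part of the job. What is shaped like the part that bears long_block_mid but purple is not meant.

How it is judged:
By the outcome, as a careful person would: the job done as asked, in the order asked, and still so for the second after the job is handed in, with the robot touching nothing.
It also fails if it takes over 136 s, if anything falls off the work surface, if the arm or the gripper's body presses on something with over 40 N, if the wrist force passes 120 N, or if a joint passes its speed limit or range.

## Working session

There is one attempt and no reset: what is moved stays moved. The work goes in short steps, Python scripts to look and compute and a tool call to move; the robot and the scene stay as the last step left them, time stands still between calls to the robot, and variables do not carry over. Pictures are saved under pics/ and viewed, at most 14 in all, crops included, and the job is handed in when it is done.

Besides the shell and the picture viewer there is one more tool, called after "Request:" as name([rows], argument=value, ...), one row to a line, values as JSON. step_arm: Moves the arm, as the interface text tells. Its arguments: {"type":"object","properties":{"commands":{"type":"array"},"fingers":{"type":"number"},"grip_force":{"type":"number"}},"required":["commands"]}

```bash
mkdir -p pics; ls; python3 - <<'E'
from cell import *
import cv2,numpy as np
for n in ("top","side"):
    im=read_camera(n); cv2.imwrite(f"pics/{n}0.png",cv2.resize(im[:,:,::-1],(800,600),interpolation=cv2.INTER_CUBIC))
    np.save(f"{n}0.npy",im)
    c=get_calibration(n); print(n,{k:np.round(v,4).tolist() if not isinstance(v,str) else v for k,v in c.items()})
for t in ["long_block_mid","mid_block_mid","short_block_mid","large_round_mid","small_round_mid","heater_wide","heater_large","heater_small","bottle_mid","tip_box_mid"]:
  for n in ("top","side"):
    print(t,n,[(np.round(d["at"],3).tolist(),round(d["confidence"],2)) for d in search_frame(n,t)])
print(observe())
E
```

```text
pics
top {'camera_matrix': [[407.2214, 0.0, 260.3929], [0.0, 407.2214, 196.8043], [0.0, 0.0, 1.0]], 'world_from_camera': [[-0.0232, 0.9835, -0.1795, 0.3068], [-0.9997, -0.0227, 0.0053, 0.0725], [0.0011, 0.1796, 0.9837, 1.3461], [0.0, 0.0, 0.0, 1.0]]}
side {'camera_matrix': [[439.2122, 0.0, 252.8329], [0.0, 439.2122, 191.7097], [0.0, 0.0, 1.0]], 'world_from_camera': [[0.9616, 0.169, -0.2162, 0.2736], [-0.2743, 0.6123, -0.7415, -0.9119], [0.0071, 0.7723, 0.6352, 0.9053], [0.0, 0.0, 0.0, 1.0]]}
long_block_mid top [([0.477, 0.545, 0.038], 0.8), ([0.486, 0.425, 0.042], 0.76)]
long_block_mid side [([0.487, 0.409, 0.036], 0.89), ([0.469, 0.545, 0.039], 0.58), ([0.645, 0.391, 0.066], 0.49)]
mid_block_mid top [([0.437, -0.146, 0.04], 0.6), ([0.627, -0.407, 0.058], 0.59), ([0.513, -0.42, 0.037], 0.42)]
mid_block_mid side [([0.433, -0.159, 0.037], 0.86)]
short_block_mid top [([0.514, -0.421, 0.04], 0.47), ([0.613, -0.008, 0.054], 0.16)]
short_block_mid side [([0.511, -0.433, 0.036], 0.84)]
large_round_mid top [([0.428, 0.174, 0.043], 0.84)]
large_round_mid side [([0.427, 0.16, 0.04], 0.85)]
sma
[... 626 characters left out ...]
{'time': 1.1, 'qpos': array([ 1.01900320e+00,  3.41991968e-01,  1.52406528e+00,  2.05978669e-05,
        1.27537400e+00, -1.45988439e-01]), 'qvel': array([ 1.39836526e-03, -2.31107478e-03,  4.69290970e-05, -7.71302286e-04,
        1.93729786e-04,  2.42638474e-03]), 'joint_efforts': array([ 1.27863008e-03, -4.31146753e+01, -2.44480115e+01,  7.17429304e-02,
        4.83232329e-02, -5.46166939e-05]), 'tool_pos': array([0.20724133, 0.48241754, 0.20225682]), 'tool_rot': array([3.14143010e+00, 3.98296487e-06, 2.73578198e+00]), 'contact_force': array([-0.09859004, -0.20738337, -0.35499817]), 'torque': array([ 0.00161352,  0.00531544, -0.00324921]), 'grip_force': 0.0, 'opening': 0.09196956989899543}
```

View pics/top0.png

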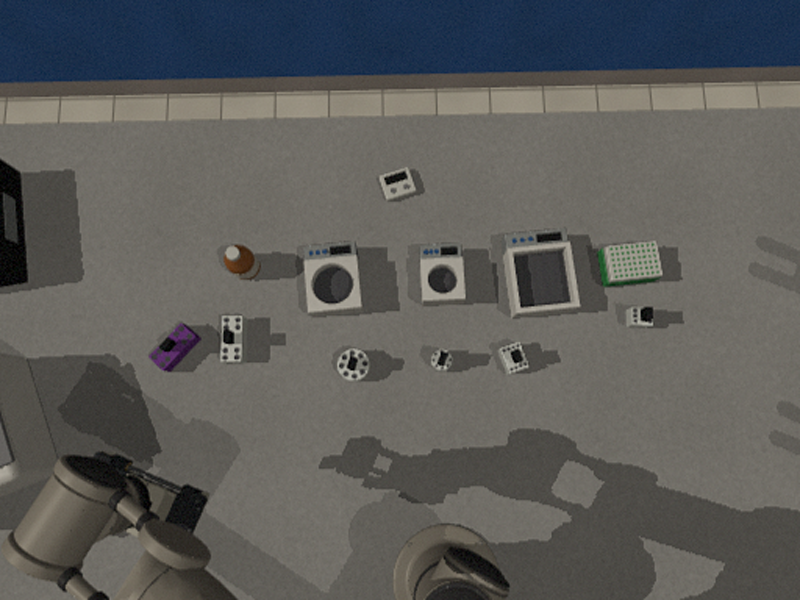

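View pics/side0.png

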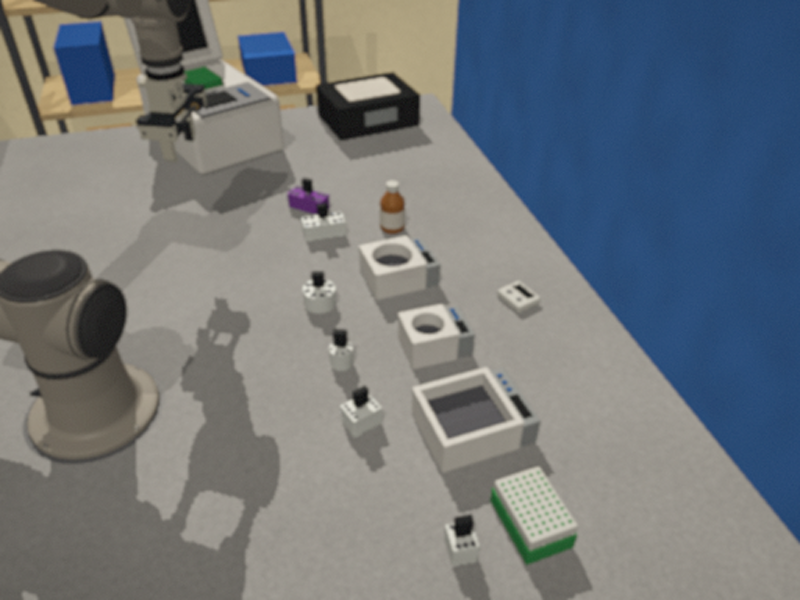

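The top view shows (enlarged pixels) the long block at about (231,338), large round (352,364), small round (441,358), middle block (514,357), short block (641,316). The heaters are at (333,280), (441,275) and (541,275), and the purple look-alike at (175,346). The side view agrees. Next I'll zoom in for yaws and sub-pixel positions.

```bash
cat > h.py <<'E'
import numpy as np,cv2
from cell import *
def proj(n,P):
    c=get_calibration(n);T=np.linalg.inv(np.array(c["world_from_camera"]));K=np.array(c["camera_matrix"])
    P=np.atleast_2d(P);q=P@T[:3,:3].T+T[:3,3];q=q*[1,-1,-1];q=q@K.T
    return q[:,:2]/q[:,2:]
def montage(ims,items,fn,polys=None,r=20,s=5,cols=4):
    tiles=[]
    for (n,p,lab) in items:
        u=np.round(proj(n,p)[0]).astype(int)
        a,b=u[0]-r,u[1]-r
        t=ims[n][max(b,0):b+2*r,max(a,0):a+2*r,::-1]
        t=cv2.resize(t,(2*r*s,2*r*s),interpolation=cv2.INTER_CUBIC)
        for k in range(0,2*r,10):
            cv2.putText(t,str(a+k),(k*s,8),0,.3,(0,255,255),1);cv2.putText(t,str(b+k),(0,k*s+8),0,.3,(0,255,255),1)
        for pl,col in (polys or {}).get((n,lab),[]):
            cv2.polylines(t,[np.int32((pl-[a,b]+.5)*s)],True,col,1)
        cv2.putText(t,lab,(40,2*r*s-6),0,.45,(0,255,0),1);tiles.append(t)
    while len(tiles)%cols:tiles.append(tiles[0]*0)
    cv2.imwrite(fn,np.vstack([np.hstack(tiles[i:i+cols]) for i in range(0,len(tiles),cols)]))
B={"long":(.486,.42),"mid":(.437,-.15),"short":(.514,-.425),"large":(.428,.17),"small":(.434,-.006)}
E
python3 - <<'E'
from h import *
ims={n:np.load(n+"0.npy") for n in("top","side")}
it=[(n,[*B[k],.05],k) for k in B for n in("top","side")]
montage(ims,it,"pics/m0.png")
E
```

```text
(no output)
```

View pics/m0.png

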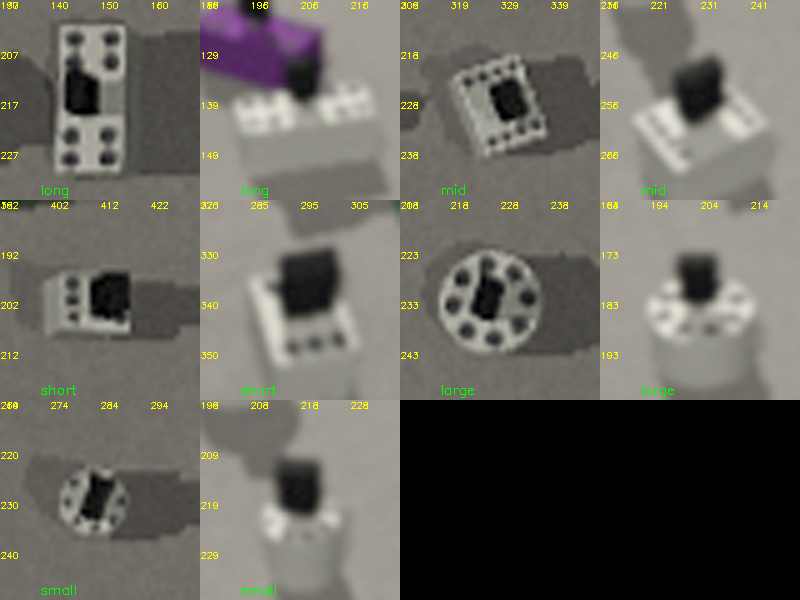

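```bash
cat > fit.py <<'E'
from h import *
from scipy.optimize import minimize
S=4
def box(lx,ly,z0,z1,cx=0,cy=0):
    return np.array([[cx+sx*lx/2,cy+sy*ly/2,z] for z in(z0,z1) for sx,sy in((-1,-1),(1,-1),(1,1),(-1,1))])
def cyl(d,z0,z1):
    a=np.arange(0,2*np.pi,.13);return np.array([[d/2*np.cos(t),d/2*np.sin(t),z] for z in(z0,z1) for t in a])
def top(P):return P[len(P)//2:]
metal={"long":box(.096,.044,0,.04),"mid":box(.056,.044,0,.04),"short":box(.038,.044,0,.04),"large":cyl(.066,0,.04),"small":cyl(.044,0,.04)}
bar=box(.026,.014,.046,.08)
def layers(k):
    # (points, label, clip): painted in order
    if k in metal:return [(metal[k],1),(top(metal[k]),2),(bar,3)]
    c,w={"hw":(box(.138,.132,0,.065),box(.118,.112,.035,.065)),"hl":(box(.11,.11,0,.065),cyl(.086,.035,.065)),"hs":(box(.088,.088,0,.065),cyl(.062,.035,.065))}[k]
    x=c[:,0].max()
    return [(box(.034,np.ptp(c[:,1]),0,.055,x+.017),5),(c,1),(top(c),2),(top(w),4),(w[:len(w)//2],3)]
def hulls(n,k,p):
    x,y,z,th=p;R=np.array([[np.cos(th),-np.sin(th),0],[np.sin(th),np.cos(th),0],[0,0,1]])
    return [(cv2.convexHull(np.float32(proj(n,L@R.T+[x,y,z])))[:,0],lab) for L,lab in layers(k)]
def cost(p,k,ims,o):
    tot=0
    for n in ims:
        u=np.round(proj(n,[*o,.05])[0]).astype(int);r=24 if k in metal else 40
        a=np.maximum(u-r,0)
        im=ims[n][a[1]:u[1]+r,a[0]:u[0]+r].astype(np.float32)
        h,w=im.shape[:2];lab=np.zeros((h*S,w*S),np.uint8)
        op=None
        for pl,l in hulls(n,k,p):
            m=np.zeros_like(lab);cv2.fillPoly(m,[np.int32(np.round((pl-a+.5)*S*16))],1,shift=4)
            if l==4:op=m
            if l==3 and op is not None:m&=op
            if l==1:ring=cv2.dilate(m,np.ones((4*S+1,)*2))
            lab[m>0]=l
        A=np.stack([cv2.resize(((lab==l)&(ring>0)).astype(np.float32),(w,h),interpolation=cv2.INTER_AREA) for l in range(6)],-1)
        A=A.reshape(-1,6);wt=A.sum(1)>.99;X=A[wt][:,A[wt].sum(0)>1];Y=im.reshape(-1,3)[wt]
        C=np.linalg.lstsq(X,Y,rcond=None)[0]
        tot+=np.mean(np.abs(Y-X@C))
    return tot
def fit(k,o,yaws,ims,z=None):
    best=None
    for y in yaws:
        x0=np.array([*o,0,y])
        r=minimize(lambda q:cost(np.array([q[0],q[1],q[2]/1. if z is None else z,q[3]*10]),k,ims,o),[x0[0],x0[1],0,y/10],method="Nelder-Mead",
          options=dict(initial_simplex=np.array([[x0[0],x0[1],0,y/10]]*5)+np.vstack([np.zeros(4),np.diag([.006,.006,.006,.015])]),xatol=2e-4,fatol=1e-3,maxiter=200))
        if best is None or r.fun<best.fun:best=r
    q=best.x;return np.array([q[0],q[1],q[2] if z is None else z,q[3]*10]),best.fun
E
cat > run.py <<'E'
from fit import *
import json
ims={n:np.load(n+"0.npy") for n in("top","side")}
O=dict(B,hw=(.615,-.215),hl=(.607,.21),hs=(.612,-.015))
Y={"long":[0,.1],"mid":[.15,.35,1.75,1.95],"short":[-.1,.1,1.5],"large":[0,-.3,.3,-.6,1.5],"small":[0,-.4,.4,-.7,1.5],"hw":[.1],"hl":[0],"hs":[0]}
res={};polys={}
for k in O:
    for z in (None,0.):
        p,f=fit(k,O[k],Y[k],ims,z);print(k,z,np.round(p,4),round(f,2))
    res[k]=p.tolist()
    for n in ims:polys[n,k]=[(pl,[(0,0,255),(255,0,0),(0,200,255),(255,0,255),(0,255,0)][l-1]) for pl,l in hulls(n,k,p)]
json.dump(res,open("res.json","w"))
montage(ims,[(n,[*O[k],.05],k) for k in B for n in ims],"pics/f1.png",polys)
montage(ims,[(n,[*O[k],.05],k) for k in("hw","hl","hs") for n in ims],"pics/f2.png",polys,r=34,s=4,cols=3) if 0 else montage(ims,[(n,[*O[k],.05],k) for n in ims for k in("hw","hl","hs")],"pics/f2.png",polys,r=33,s=4,cols=3)
E
time python3 run.py
```

```text
long None [ 0.4911  0.4325 -0.0054  0.006 ] 34.7Traceback (most recent call last):
  File "run.py", line 9, in <module>
    p,f=fit(k,O[k],Y[k],ims,z);print(k,z,np.round(p,4),round(f,2))
        ~~~^^^^^^^^^^^^^^^^^^^
  File "fit.py", line 43, in fit
    r=minimize(lambda q:cost(np.array([q[0],q[1],q[2]/1. if z is None else z,q[3]*10]),k,ims,o),[x0[0],x0[1],0,y/10],method="Nelder-Mead",
      options=dict(initial_simplex=np.array([[x0[0],x0[1],0,y/10]]*5)+np.vstack([np.zeros(4),np.diag([.006,.006,.006,.015])]),xatol=2e-4,fatol=1e-3,maxiter=200))
    res = _minimize_neldermead(fun, x0, args, callback, bounds=bounds,
                               **options)
    fxr = func(xr)
    fx = function(np.copy(x), *(wrapper_args + args))
  File "fit.py", line 43, in <lambda>
    r=minimize(lambda q:cost(np.array([q[0],q[1],q[2]/1. if z is None else z,q[3]*10]),k,ims,o),[x0[0],x0[1],0,y/10],method="Nelder-Mead",
                        ~~~~^^^^^^^^^^^^^^^^^^^^^^^^^^^^^^^^^^^^^^^^^^^^^^^^^^^^^^^^^^^^^^^^^^^
  File "fit.py", line 28, in cost
    for pl,l in hulls(n,k,p):
                ~~~~~^^^^^^^
  File "fit.py", line 19, in hulls
    return [(cv2.convexHull(np.float32(proj(n,L@R.T+[x,y,z])))[:,0],lab) for L,lab in layers(k)]
                                       ~~~~^^^^^^^^^^^^^^^^^
  File "h.py", line 4, in proj
    c=get_calibration(n);T=np.linalg.inv(np.array(c["world_from_camera"]));K=np.array(c["camera_matrix"])
ValueError: time passes only in moves, steps and waits

real	0m2.087s
user	0m1.828s
sys	0m0.174s
```

```bash
python3 - <<'E'
s=open("h.py").read()
s=s.replace('def proj','import functools,pickle,os\ndef _c():\n    if not os.path.exists("cal.pkl"):pickle.dump({n:get_calibration(n) for n in("top","side")},open("cal.pkl","wb"))\n    return pickle.load(open("cal.pkl","rb"))\nCAL=_c()\ndef proj',1).replace("c=get_calibration(n)","c=CAL[n]")
open("h.py","w").write(s)
E
time python3 run.py
```

```text
long None [ 0.4911  0.4325 -0.0054  0.006 ] 34.7
long 0.0 [ 0.4901  0.4309  0.     -0.0106] 36.46
mid None [ 4.373e-01 -1.520e-01  2.000e-04  3.062e-01] 33.86
mid 0.0 [ 0.4374 -0.1515  0.      0.3353] 33.76
short None [ 5.171e-01 -4.233e-01 -4.000e-04 -2.230e-02] 34.64
short 0.0 [ 0.5171 -0.4233  0.     -0.0323] 34.52
large None [ 0.4301  0.1799  0.0031 -0.1782] 39.81
large 0.0 [ 0.4296  0.1807  0.     -0.2191] 40.42
small None [ 0.4453  0.0677 -0.0634  2.1669] 14.76
small 0.0 [ 0.4363 -0.0013  0.     -0.3727] 31.47
hw None [ 0.6004 -0.2161 -0.0027  0.0833] 21.16
hw 0.0 [ 0.6    -0.2163  0.      0.0788] 22.72
hl None [ 0.5966  0.2207 -0.0028  0.0646] 17.86
hl 0.0 [0.5954 0.2194 0.     0.0622] 19.17
hs None [ 0.6017 -0.0073 -0.0031  0.0234] 16.52
hs 0.0 [ 0.6008 -0.0078  0.      0.0148] 18.35
real	0m6.855s
user	0m8.280s
sys	0m0.352s
```

View pics/f1.png

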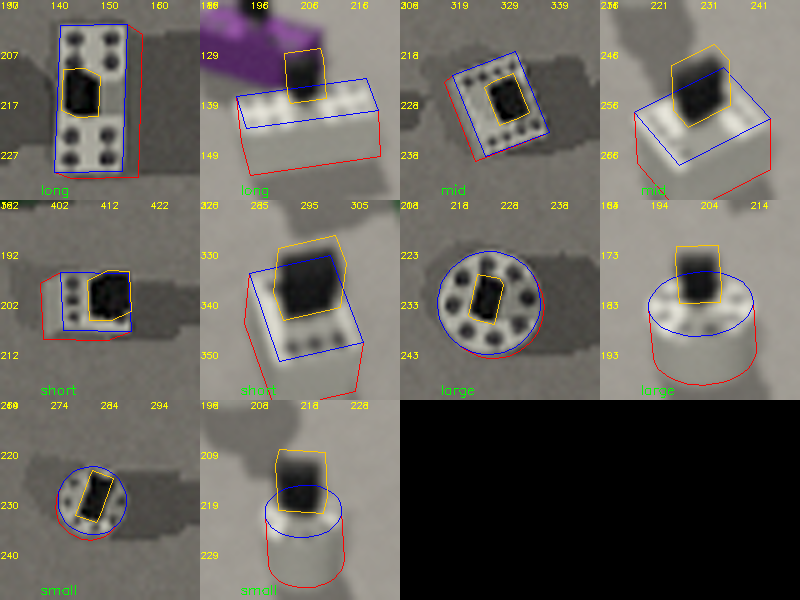

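View pics/f2.png

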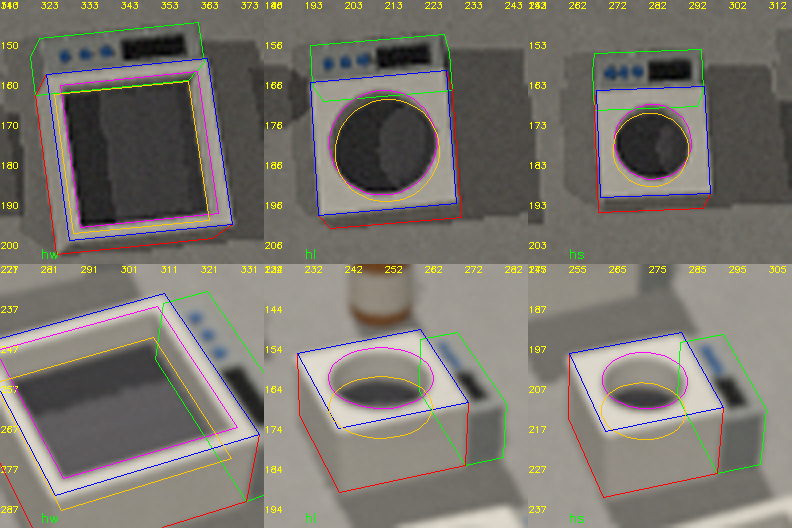

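The fits match the images closely in both views, with free heights within a few mm of the text. Now a small helper to turn targets into tool-axis moves.

```bash
cat > to.py <<'E'
import sys,json,numpy as np
from cell import observe
R=json.load(open("res.json"));R["long"]=[.4905,.4315,0,-.004]
def well(k):
    if k=="large":return R["hl"][:2]+[R[k][3]]
    if k=="small":return R["hs"][:2]+[R[k][3]]
    x,y,_,t=R["hw"];u,v={"long":(0,.026),"mid":(-.023,-.026),"short":(.032,-.026)}[k]
    return [x+u*np.cos(t)-v*np.sin(t),y+u*np.sin(t)+v*np.cos(t),t]
def show(nm,p,start):
    (sx,sy,sz,syaw)=start;tx,ty,tz,t=p;yaw=np.pi+t
    d=np.array([tx-sx,ty-sy])
    f=lambda a:(np.array([d@[np.cos(a),np.sin(a)],d@[np.sin(a),-np.cos(a)]])*1e3).round(1)
    print(nm,"target",np.round([tx,ty,tz,yaw],4),"| before roll xy:",f(syaw),"| roll",round(-((yaw-syaw+np.pi)%(2*np.pi)-np.pi),4),"| after roll xy:",f(yaw),"z",round((sz-tz)*1e3,1))
    return (tx,ty,tz,yaw)
s=observe();p=s["tool_pos"];yaw=s["tool_rot"][2]%(2*np.pi);cur=(*p,yaw)
print("now",np.round(cur,4),"rp",np.round(s["tool_rot"][:2],4),"F",np.round(s["contact_force"],1),"t",s["time"],"open",s["opening"])
k,mode=sys.argv[1:3];zt=float(sys.argv[3])
if mode in("pick","both"):cur=show("pick",(R[k][0],R[k][1],zt,R[k][3]),cur)
if mode in("place","both"):
    w=well(k);show("place",(w[0],w[1],zt,w[2]),cur)
E
python3 to.py long pick .12
```

```text
now [0.2072 0.4824 0.2023 2.7358] rp [3.1414 0.    ] F [-0.1 -0.2 -0.4] t 1.1 open 0.09196956989899543
pick target [0.4905 0.4315 0.12   3.1376] | before roll xy: [-280.4   65. ] | roll -0.4018 | after roll xy: [-283.5  -49.8] z 82.3
```

Request:
step_arm([
  {"translation": [0,0,0],"roll": -0.1},
  {"translation": [0,0,0],"roll": -0.1},
  {"translation": [0,0,0],"roll": -0.1},
  {"translation": [0,0,0],"roll": -0.1},
  {"translation": [-28.3,-5,8],"roll": 0},
  {"translation": [-28.3,-5,8],"roll": 0},
  {"translation": [-28.3,-5,8],"roll": 0},
  {"translation": [-28.3,-5,8],"roll": 0},
  {"translation": [-28.3,-5,8],"roll": 0},
  {"translation": [-28.3,-5,8],"roll": 0},
  {"translation": [-28.3,-5,8],"roll": 0},
  {"translation": [-28.3,-5,8],"roll": 0},
  {"translation": [-28.3,-5,8],"roll": 0},
  {"translation": [-28.3,-5,8],"roll": 0},
  {"translation": [0,0,0],"roll": 0},
  {"translation": [0,0,0],"roll": 0},
], fingers=0.6, grip_force=40)

```text
time: 2.43
tool_pos: [0.4908, 0.4298, 0.121]
tool_rot: [-3.141, -0.002, 3.133]
contact_force: [-0.6, -0.2, -0.1]
opening: 0.0552
grip_force: 0.0
```

```bash
python3 to.py long pick .046
```

```text
now [0.4908 0.4298 0.121  3.1335] rp [-3.1407e+00 -1.6000e-03] F [-0.6 -0.2 -0.1] t 2.4333 open 0.055167118243990176
pick target [0.4905 0.4315 0.046  3.1376] | before roll xy: [0.3 1.7] | roll -0.0041 | after roll xy: [0.3 1.7] z 75.0
```

Request:
step_arm([
  {"translation": [0.3,1.7,15],"roll": 0},
  {"translation": [0,0,15],"roll": 0},
  {"translation": [0,0,15],"roll": 0},
  {"translation": [0,0,15],"roll": 0},
  {"translation": [0,0,15],"roll": 0},
  {"translation": [0,0,0],"roll": 0},
  {"translation": [0,0,0],"roll": 0},
])

```text
time: 3.02
tool_pos: [0.4884, 0.4328, 0.0473]
tool_rot: [-3.141, -0.001, 3.137]
contact_force: [-0.1, -0.6, -0.0]
opening: 0.0552
grip_force: 0.0
```

Request:
step_arm([
  {"translation": [0,0,0],"roll": 0},
  {"translation": [0,0,0],"roll": 0},
  {"translation": [0,0,0],"roll": 0},
  {"translation": [0,0,0],"roll": 0},
  {"translation": [0,0,0],"roll": 0},
  {"translation": [0,0,0],"roll": 0},
], fingers=0)

```text
time: 3.52
tool_pos: [0.4898, 0.4325, 0.0475]
tool_rot: [3.141, 0.0, 3.136]
contact_force: [0.8, 0.2, -0.1]
opening: 0.0197
grip_force: 0.0
```

```bash
python3 to.py long place .19
```

```text
now [0.4898 0.4325 0.0475 3.1357] rp [3.1412e+00 4.0000e-04] F [ 0.8  0.2 -0.1] t 3.5167 open 0.019724277801523953
place target [ 0.598  -0.1904  0.19    3.2204] | before roll xy: [-111.9 -622.3] | roll -0.0847 | after roll xy: [ -58.8 -629.5] z -142.5
```

Request:
step_arm([
  {"translation": [0,0,0],"roll": 0},
  {"translation": [0,0,0],"roll": 0},
  {"translation": [0,0,0],"roll": 0},
  {"translation": [0,0,0],"roll": 0},
])

```text
time: 3.85
tool_pos: [0.4897, 0.4321, 0.0474]
tool_rot: [-3.141, 0.0, 3.136]
contact_force: [-0.4, -1.8, 2.9]
opening: 0.0133
grip_force: 40.0
```

Request:
step_arm([
  {"translation": [0,0,-10],"roll": 0},
  {"translation": [0,0,-19],"roll": 0},
  {"translation": [0,0,-19],"roll": 0},
  {"translation": [0,0,-19],"roll": 0},
  {"translation": [0,0,-19],"roll": 0},
  {"translation": [0,0,-19],"roll": 0},
  {"translation": [0,0,-19],"roll": 0},
  {"translation": [0,0,-19],"roll": 0},
  {"translation": [0,0,0],"roll": -0.085},
  {"translation": [0,0,0],"roll": 0},
])

```text
time: 4.68
tool_pos: [0.4898, 0.433, 0.1916]
tool_rot: [3.14, 0.002, -3.059]
contact_force: [0.4, 0.7, -4.4]
opening: 0.0131
grip_force: 39.9
```

```bash
python3 to.py long place .18
```

```text
now [0.4898 0.433  0.1916 3.2241] rp [3.14e+00 1.60e-03] F [ 0.4  0.7 -4.4] t 4.6833 open 0.013080450674833861
place target [ 0.598  -0.1904  0.18    3.2204] | before roll xy: [ -56.5 -630.3] | roll 0.0037 | after roll xy: [ -58.8 -630.1] z 11.6
```

Request:
step_arm([
  {"translation": [-1.5,-17,0],"roll": 0},
  {"translation": [-3.3,-35,0],"roll": 0},
  {"translation": [-3.3,-35,0],"roll": 0},
  {"translation": [-3.3,-35,0],"roll": 0},
  {"translation": [-3.3,-35,0],"roll": 0},
  {"translation": [-3.3,-35,0],"roll": 0},
  {"translation": [-3.3,-35,0],"roll": 0},
  {"translation": [-3.3,-35,0],"roll": 0},
  {"translation": [-3.3,-35,0],"roll": 0},
  {"translation": [-3.3,-35,0],"roll": 0},
  {"translation": [-3.3,-35,0],"roll": 0},
  {"translation": [-3.3,-35,0],"roll": 0},
  {"translation": [-3.3,-35,0],"roll": 0},
  {"translation": [-3.3,-35,0],"roll": 0},
  {"translation": [-3.3,-35,0],"roll": 0},
  {"translation": [-3.3,-35,0],"roll": 0},
  {"translation": [-3.3,-35,0],"roll": 0},
  {"translation": [-3.3,-35,0],"roll": 0},
  {"translation": [-2,-18,0],"roll": 0},
  {"translation": [0,0,0],"roll": 0},
])

```text
time: 6.35
tool_pos: [0.5985, -0.1951, 0.1884]
tool_rot: [-3.141, -0.002, -3.069]
contact_force: [-0.1, -0.6, -4.6]
opening: 0.0137
grip_force: 39.9
```

```bash
python3 to.py long place .0845
```

```text
now [ 0.5985 -0.1951  0.1884  3.2142] rp [-3.1413e+00 -1.9000e-03] F [-0.1 -0.6 -4.6] t 6.35 open 0.01365368186222187
place target [ 0.598  -0.1904  0.0845  3.2204] | before roll xy: [0.2 4.7] | roll -0.0062 | after roll xy: [0.1 4.7] z 103.9
```

Request:
step_arm([
  {"translation": [0,4.7,15],"roll": -0.006},
  {"translation": [0,0,15],"roll": 0},
  {"translation": [0,0,15],"roll": 0},
  {"translation": [0,0,15],"roll": 0},
  {"translation": [0,0,0],"roll": 0},
  {"translation": [0,0,0],"roll": 0},
])

```text
time: 6.85
tool_pos: [0.5977, -0.1851, 0.1289]
tool_rot: [3.139, -0.003, -3.057]
contact_force: [-0.2, -0.8, -3.7]
opening: 0.0137
grip_force: 39.9
```

```bash
python3 to.py long place .083; python3 - <<'E'
from h import *
ims={n:read_camera(n) for n in("top","side")}
montage(ims,[(n,[.6,-.216,.05],n) for n in ims],"pics/p1.png",r=40,s=5,cols=2)
E
```

```text
now [ 0.5977 -0.1851  0.1289  3.226 ] rp [ 3.1394e+00 -3.0000e-03] F [-0.2 -0.8 -3.7] t 6.85 open 0.013678086690127253
place target [ 0.598  -0.1904  0.083   3.2204] | before roll xy: [ 0.1 -5.4] | roll 0.0056 | after roll xy: [ 0.1 -5.4] z 45.9
```

View pics/p1.png

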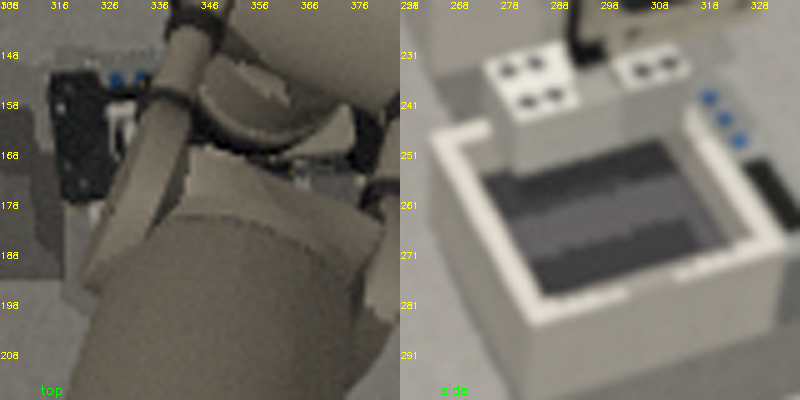

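The side view shows the long block held level over the back part of the well, above the rim (block at about (290,90) in the side tile); the arm hides the top view. I'll check the settled pose.

Request:
step_arm([
  {"translation": [0,0,0],"roll": 0},
  {"translation": [0,0,0],"roll": 0},
])

```text
time: 7.12
tool_pos: [0.599, -0.1863, 0.1313]
tool_rot: [-3.141, 0.002, -3.057]
contact_force: [-0.5, -0.6, -3.9]
opening: 0.0133
grip_force: 39.9
```

```bash
python3 to.py long place .083
```

```text
now [ 0.599  -0.1863  0.1313  3.2266] rp [-3.1409e+00  1.6000e-03] F [-0.5 -0.6 -3.9] t 7.1167 open 0.013276596164993373
place target [ 0.598  -0.1904  0.083   3.2204] | before roll xy: [ 1.4 -4.1] | roll 0.0061 | after roll xy: [ 1.4 -4.1] z 48.3
```

Request:
step_arm([
  {"translation": [1,-4,0],"roll": 0.006},
  {"translation": [0,0,10],"roll": 0},
  {"translation": [0,0,10],"roll": 0},
  {"translation": [0,0,10],"roll": 0},
  {"translation": [0,0,6],"roll": 0},
  {"translation": [0,0,4],"roll": 0},
  {"translation": [0,0,2],"roll": 0},
  {"translation": [0,0,0],"roll": 0},
  {"translation": [0,0,0],"roll": 0},
])

```text
time: 7.87
tool_pos: [0.5981, -0.1903, 0.0884]
tool_rot: [-3.141, 0.0, -3.062]
contact_force: [-0.1, -0.4, -4.4]
opening: 0.0134
grip_force: 39.9
```

```bash
python3 to.py long place .083
```

```text
now [ 0.5981 -0.1903  0.0884  3.2209] rp [-3.1415e+00  4.0000e-04] F [-0.1 -0.4 -4.4] t 7.8667 open 0.01341505264596288
place target [ 0.598  -0.1904  0.083   3.2204] | before roll xy: [ 0.1 -0.1] | roll 0.0004 | after roll xy: [ 0.1 -0.1] z 5.4
```

Request:
step_arm([
  {"translation": [0,0,1.5],"roll": 0},
  {"translation": [0,0,1.5],"roll": 0},
  {"translation": [0,0,1],"roll": 0},
  {"translation": [0,0,1],"roll": 0},
  {"translation": [0,0,0],"roll": 0},
  {"translation": [0,0,0],"roll": 0},
])

```text
time: 8.37
tool_pos: [0.5979, -0.1902, 0.0832]
tool_rot: [3.142, 0.0, -3.062]
contact_force: [-0.2, 0.7, -4.7]
opening: 0.0131
grip_force: 39.9
```

Request:
step_arm([
  {"translation": [0,0,0.5],"roll": 0},
  {"translation": [0,0,0.5],"roll": 0},
  {"translation": [0,0,0.5],"roll": 0},
  {"translation": [0,0,0],"roll": 0},
  {"translation": [0,0,0],"roll": 0},
])

```text
time: 8.78
tool_pos: [0.5981, -0.1905, 0.0823]
tool_rot: [-3.141, 0.001, -3.062]
contact_force: [-1.3, -1.1, 0.9]
opening: 0.0134
grip_force: 39.9
```

Contact: the vertical force rose from −4.7 N (the block's weight) to +0.9 N. Releasing and retreating.

Request:
step_arm([
  {"translation": [0,0,0],"roll": 0},
  {"translation": [0,0,0],"roll": 0},
  {"translation": [0,0,0],"roll": 0},
  {"translation": [0,0,0],"roll": 0},
], fingers=0.33)

```text
time: 9.12
tool_pos: [0.5981, -0.1902, 0.0819]
tool_rot: [3.142, 0.001, -3.062]
contact_force: [0.3, -0.4, -0.5]
opening: 0.0296
grip_force: 0.0
```

Request:
step_arm([
  {"translation": [0,0,-10],"roll": 0},
  {"translation": [0,0,-20],"roll": 0},
  {"translation": [0,0,-20],"roll": 0},
  {"translation": [0,0,-20],"roll": 0},
  {"translation": [0,0,-20],"roll": 0},
  {"translation": [0,0,0],"roll": 0},
])

```text
time: 9.62
tool_pos: [0.6001, -0.1911, 0.1772]
tool_rot: [-3.137, 0.008, -3.062]
contact_force: [0.2, 0.2, 1.2]
opening: 0.0302
grip_force: 0.0
```

```bash
python3 to.py mid pick .12
```

```text
now [ 0.6001 -0.1911  0.1772  3.221 ] rp [-3.1374  0.0077] F [0.2 0.2 1.2] t 9.6167 open 0.03019561204474932
pick target [ 0.4374 -0.1515  0.12    3.4769] | before roll xy: [159.1  52.3] | roll -0.2559 | after roll xy: [140.6  90.9] z 57.2
```

Request:
step_arm([
  {"translation": [26.5,8.7,0],"roll": 0},
  {"translation": [26.5,8.7,5],"roll": 0},
  {"translation": [26.5,8.7,10],"roll": 0},
  {"translation": [26.5,8.7,14],"roll": 0},
  {"translation": [26.5,8.7,14],"roll": 0},
  {"translation": [26.5,8.7,14],"roll": 0},
  {"translation": [0,0,0],"roll": -0.086},
  {"translation": [0,0,0],"roll": -0.085},
  {"translation": [0,0,0],"roll": -0.085},
  {"translation": [0,0,0],"roll": 0},
  {"translation": [0,0,0],"roll": 0},
  {"translation": [0,0,0],"roll": 0},
], fingers=0.6)

```text
time: 10.62
tool_pos: [0.4353, -0.1507, 0.1147]
tool_rot: [3.142, 0.0, -2.809]
contact_force: [-0.2, 0.8, 0.2]
opening: 0.055
grip_force: 0.0
```

```bash
python3 to.py mid pick .047
```

```text
now [ 0.4353 -0.1507  0.1147  3.4744] rp [3.1415e+00 1.0000e-04] F [-0.2  0.8  0.2] t 10.6167 open 0.055028349575042004
pick target [ 0.4374 -0.1515  0.047   3.4769] | before roll xy: [-1.7 -1.4] | roll -0.0025 | after roll xy: [-1.7 -1.4] z 67.7
```

Request:
step_arm([
  {"translation": [-1.7,-1.4,13],"roll": 0},
  {"translation": [0,0,14],"roll": 0},
  {"translation": [0,0,14],"roll": 0},
  {"translation": [0,0,14],"roll": 0},
  {"translation": [0,0,12],"roll": 0},
  {"translation": [0,0,0],"roll": 0},
  {"translation": [0,0,0],"roll": 0},
])

```text
time: 11.2
tool_pos: [0.4371, -0.1514, 0.0474]
tool_rot: [3.141, -0.001, -2.807]
contact_force: [-0.2, -0.9, 1.0]
opening: 0.0552
grip_force: 0.0
```

Request:
step_arm([
  {"translation": [0,0,0],"roll": 0},
  {"translation": [0,0,0],"roll": 0},
  {"translation": [0,0,0],"roll": 0},
  {"translation": [0,0,0],"roll": 0},
  {"translation": [0,0,0],"roll": 0},
  {"translation": [0,0,0],"roll": 0},
  {"translation": [0,0,0],"roll": 0},
  {"translation": [0,0,0],"roll": 0},
  {"translation": [0,0,0],"roll": 0},
  {"translation": [0,0,0],"roll": 0},
], fingers=0)

```text
time: 12.03
tool_pos: [0.4375, -0.1517, 0.0478]
tool_rot: [-3.141, 0.0, -2.806]
contact_force: [0.7, -1.0, 1.3]
opening: 0.0134
grip_force: 40.0
```

Request:
step_arm([
  {"translation": [0,0,-10],"roll": 0},
  {"translation": [0,0,-20],"roll": 0},
  {"translation": [0,0,-20],"roll": 0},
  {"translation": [0,0,-20],"roll": 0},
  {"translation": [0,0,-20],"roll": 0},
  {"translation": [0,0,-20],"roll": 0},
  {"translation": [0,0,-20],"roll": 0},
  {"translation": [0,0,-15],"roll": 0},
  {"translation": [0,0,0],"roll": 0},
  {"translation": [0,0,0],"roll": 0},
])

```text
time: 12.87
tool_pos: [0.4371, -0.1514, 0.1924]
tool_rot: [3.142, 0.0, -2.806]
contact_force: [-0.4, -0.2, -4.4]
opening: 0.0136
grip_force: 40.0
```

```bash
python3 to.py mid place .13
```

```text
now [ 0.4371 -0.1514  0.1924  3.4768] rp [3.1415e+00 1.0000e-04] F [-0.4 -0.2 -4.4] t 12.8667 open 0.013649132910257237
place target [ 0.5792 -0.2441  0.13    3.2204] | before roll xy: [-103.6 -134.2] | roll 0.2564 | after roll xy: [-134.3 -103.6] z 62.4
```

Request:
step_arm([
  {"translation": [-8,-10.6,0],"roll": 0},
  {"translation": [-16,-20.6,0],"roll": 0},
  {"translation": [-16,-20.6,0],"roll": 0},
  {"translation": [-16,-20.6,0],"roll": 0},
  {"translation": [-16,-20.6,0],"roll": 0},
  {"translation": [-16,-20.6,0],"roll": 0},
  {"translation": [-15.6,-20.6,0],"roll": 0},
  {"translation": [0,0,0],"roll": 0.085},
  {"translation": [0,0,0],"roll": 0.086},
  {"translation": [0,0,0],"roll": 0.085},
  {"translation": [0,0,0],"roll": 0},
  {"translation": [0,0,15],"roll": 0},
  {"translation": [0,0,15],"roll": 0},
  {"translation": [0,0,15],"roll": 0},
  {"translation": [0,0,15],"roll": 0},
  {"translation": [0,0,0],"roll": 0},
  {"translation": [0,0,0],"roll": 0},
])

```text
time: 14.28
tool_pos: [0.5783, -0.2436, 0.131]
tool_rot: [3.139, -0.003, -3.061]
contact_force: [-0.2, 0.9, -2.3]
opening: 0.0132
grip_force: 40.0
```

```bash
python3 to.py mid place .083
```

```text
now [ 0.5783 -0.2436  0.131   3.2225] rp [ 3.1393 -0.0032] F [-0.2  0.9 -2.3] t 14.2833 open 0.013238953933504315
place target [ 0.5792 -0.2441  0.083   3.2204] | before roll xy: [-0.8 -0.5] | roll 0.0021 | after roll xy: [-0.8 -0.5] z 48.0
```

Request:
step_arm([
  {"translation": [-0.5,-0.5,10],"roll": 0},
  {"translation": [0,0,12],"roll": 0},
  {"translation": [0,0,10],"roll": 0},
  {"translation": [0,0,6],"roll": 0},
  {"translation": [0,0,4],"roll": 0},
  {"translation": [0,0,2],"roll": 0},
  {"translation": [0,0,1],"roll": 0},
  {"translation": [0,0,0],"roll": 0},
  {"translation": [0,0,0],"roll": 0},
])

```text
time: 15.03
tool_pos: [0.5801, -0.2448, 0.0882]
tool_rot: [-3.141, 0.001, -3.062]
contact_force: [0.2, 0.4, -3.4]
opening: 0.0132
grip_force: 40.0
```

Request:
step_arm([
  {"translation": [0,0,1],"roll": 0},
  {"translation": [0,0,0.5],"roll": 0},
  {"translation": [0,0,0.5],"roll": 0},
  {"translation": [0,0,0],"roll": 0},
  {"translation": [0,0,0],"roll": 0},
])

```text
time: 15.45
tool_pos: [0.5798, -0.2446, 0.0857]
tool_rot: [3.142, 0.0, -3.062]
contact_force: [0.1, 0.0, -3.1]
opening: 0.0136
grip_force: 40.0
```

Request:
step_arm([
  {"translation": [0,0,1],"roll": 0},
  {"translation": [0,0,1],"roll": 0},
  {"translation": [0,0,0.5],"roll": 0},
  {"translation": [0,0,0],"roll": 0},
  {"translation": [0,0,0],"roll": 0},
])

```text
time: 15.87
tool_pos: [0.5798, -0.2446, 0.0831]
tool_rot: [3.141, -0.0, -3.062]
contact_force: [-0.5, 1.5, -3.5]
opening: 0.0133
grip_force: 40.0
```

Request:
step_arm([
  {"translation": [0,0,0.5],"roll": 0},
  {"translation": [0,0,0],"roll": 0},
  {"translation": [0,0,0],"roll": 0},
])

```text
time: 16.12
tool_pos: [0.5799, -0.2447, 0.0829]
tool_rot: [-3.141, 0.0, -3.062]
contact_force: [-0.6, -0.0, -1.9]
opening: 0.0134
grip_force: 40.0
```

Request:
step_arm([
  {"translation": [0,0,0.5],"roll": 0},
  {"translation": [0,0,0.3],"roll": 0},
  {"translation": [0,0,0],"roll": 0},
  {"translation": [0,0,0],"roll": 0},
])

```text
time: 16.45
tool_pos: [0.5801, -0.2451, 0.0828]
tool_rot: [-3.141, 0.001, -3.062]
contact_force: [-2.5, -1.0, 5.5]
opening: 0.0137
grip_force: 40.0
```

Seated: +5.5 N of contact force. Releasing, then on to the short block.

Request:
step_arm([
  {"translation": [0,0,0],"roll": 0},
  {"translation": [0,0,0],"roll": 0},
  {"translation": [0,0,0],"roll": 0},
  {"translation": [0,0,0],"roll": 0},
], fingers=0.33)

```text
time: 16.78
tool_pos: [0.5798, -0.2443, 0.0815]
tool_rot: [3.141, -0.0, -3.062]
contact_force: [0.1, 0.1, 0.5]
opening: 0.0293
grip_force: 0.0
```

Request:
step_arm([
  {"translation": [0,0,-10],"roll": 0},
  {"translation": [0,0,-20],"roll": 0},
  {"translation": [0,0,-20],"roll": 0},
  {"translation": [0,0,-20],"roll": 0},
  {"translation": [0,0,-20],"roll": 0},
  {"translation": [0,0,0],"roll": 0},
])

```text
time: 17.28
tool_pos: [0.5819, -0.2457, 0.1772]
tool_rot: [-3.137, 0.007, -3.062]
contact_force: [1.1, 0.5, 1.4]
opening: 0.0304
grip_force: 0.0
```

```bash
python3 to.py short pick .12
```

```text
now [ 0.5819 -0.2457  0.1772  3.221 ] rp [-3.137  0.007] F [1.1 0.5 1.4] t 17.2833 open 0.030377487829531997
pick target [ 0.5171 -0.4233  0.12    3.1093] | before roll xy: [  78.6 -171.9] | roll 0.1117 | after roll xy: [  59.  -179.6] z 57.2
```

Request:
step_arm([
  {"translation": [13.1,-28.6,0],"roll": 0},
  {"translation": [13.1,-28.6,5],"roll": 0},
  {"translation": [13.1,-28.6,10],"roll": 0},
  {"translation": [13.1,-28.7,14],"roll": 0},
  {"translation": [13.1,-28.7,14],"roll": 0},
  {"translation": [13.1,-28.7,14],"roll": 0},
  {"translation": [0,0,0],"roll": 0.112},
  {"translation": [0,0,0],"roll": 0},
  {"translation": [0,0,0],"roll": 0},
  {"translation": [0,0,0],"roll": 0},
], fingers=0.6)

```text
time: 18.12
tool_pos: [0.5157, -0.4215, 0.1153]
tool_rot: [-3.142, 0.001, 3.112]
contact_force: [0.3, -0.3, 0.4]
opening: 0.0549
grip_force: 0.0
```

```bash
python3 to.py short pick .047
```

```text
now [ 0.5157 -0.4215  0.1153  3.1124] rp [-3.1415e+00  7.0000e-04] F [ 0.3 -0.3  0.4] t 18.1167 open 0.05493856738051392
pick target [ 0.5171 -0.4233  0.047   3.1093] | before roll xy: [-1.4 -1.8] | roll 0.0031 | after roll xy: [-1.5 -1.7] z 68.3
```

Request:
step_arm([
  {"translation": [-1.4,-1.8,13],"roll": 0},
  {"translation": [0,0,14],"roll": 0},
  {"translation": [0,0,14],"roll": 0},
  {"translation": [0,0,14],"roll": 0},
  {"translation": [0,0,12.5],"roll": 0},
  {"translation": [0,0,0],"roll": 0},
  {"translation": [0,0,0],"roll": 0},
])

```text
time: 18.7
tool_pos: [0.5165, -0.4233, 0.0466]
tool_rot: [3.14, -0.001, 3.11]
contact_force: [0.6, 0.2, 0.3]
opening: 0.0552
grip_force: 0.0
```

Request:
step_arm([
  {"translation": [0,0,0],"roll": 0},
  {"translation": [0,0,0],"roll": 0},
  {"translation": [0,0,0],"roll": 0},
  {"translation": [0,0,0],"roll": 0},
  {"translation": [0,0,0],"roll": 0},
  {"translation": [0,0,0],"roll": 0},
  {"translation": [0,0,0],"roll": 0},
  {"translation": [0,0,0],"roll": 0},
  {"translation": [0,0,0],"roll": 0},
  {"translation": [0,0,0],"roll": 0},
], fingers=0)

```text
time: 19.53
tool_pos: [0.5165, -0.4241, 0.0475]
tool_rot: [-3.141, 0.0, 3.109]
contact_force: [-0.1, -0.0, 1.9]
opening: 0.0135
grip_force: 39.9
```

Request:
step_arm([
  {"translation": [0,0,-10],"roll": 0},
  {"translation": [0,0,-20],"roll": 0},
  {"translation": [0,0,-20],"roll": 0},
  {"translation": [0,0,-20],"roll": 0},
  {"translation": [0,0,-20],"roll": 0},
  {"translation": [0,0,-20],"roll": 0},
  {"translation": [0,0,-20],"roll": 0},
  {"translation": [0,0,-15],"roll": 0},
  {"translation": [0,0,0],"roll": -0.112},
  {"translation": [0,0,0],"roll": 0},
  {"translation": [0,0,0],"roll": 0},
])

```text
time: 20.45
tool_pos: [0.5162, -0.4238, 0.1923]
tool_rot: [3.141, -0.0, -3.065]
contact_force: [0.7, -0.3, -1.6]
opening: 0.0136
grip_force: 39.9
```

```bash
python3 to.py short place .13
```

```text
now [ 0.5162 -0.4238  0.1923  3.2181] rp [ 3.1409e+00 -4.0000e-04] F [ 0.7 -0.3 -1.6] t 20.45 open 0.01360060417694737
place target [ 0.634  -0.2397  0.13    3.2204] | before roll xy: [-131.6  174.5] | roll -0.0023 | after roll xy: [-132.   174.2] z 62.3
```

Request:
step_arm([
  {"translation": [-10,13.2,0],"roll": -0.002},
  {"translation": [-20.3,26.9,0],"roll": 0},
  {"translation": [-20.3,26.9,0],"roll": 0},
  {"translation": [-20.3,26.9,0],"roll": 0},
  {"translation": [-20.3,26.9,0],"roll": 0},
  {"translation": [-20.3,26.9,0],"roll": 0},
  {"translation": [-20.3,26.9,0],"roll": 0},
  {"translation": [0,0,0],"roll": 0},
  {"translation": [0,0,15],"roll": 0},
  {"translation": [0,0,15],"roll": 0},
  {"translation": [0,0,15],"roll": 0},
  {"translation": [0,0,15],"roll": 0},
  {"translation": [0,0,0],"roll": 0},
  {"translation": [0,0,0],"roll": 0},
  {"translation": [0,0,0],"roll": 0},
])

```text
time: 21.7
tool_pos: [0.6341, -0.2392, 0.1331]
tool_rot: [-3.141, 0.001, -3.061]
contact_force: [-0.8, -0.6, -0.5]
opening: 0.0135
grip_force: 39.9
```

```bash
python3 to.py short place .083;python3 - <<'E'
from h import *
ims={n:read_camera(n) for n in("top","side")}
montage(ims,[(n,[.6,-.216,.05],n) for n in ims],"pics/p2.png",r=40,s=5,cols=2)
E
```

```text
now [ 0.6341 -0.2392  0.1331  3.2222] rp [-3.1414e+00  7.0000e-04] F [-0.8 -0.6 -0.5] t 21.7 open 0.01345533961759046
place target [ 0.634  -0.2397  0.083   3.2204] | before roll xy: [ 0.1 -0.6] | roll 0.0018 | after roll xy: [ 0.1 -0.6] z 50.1
```

View pics/p2.png

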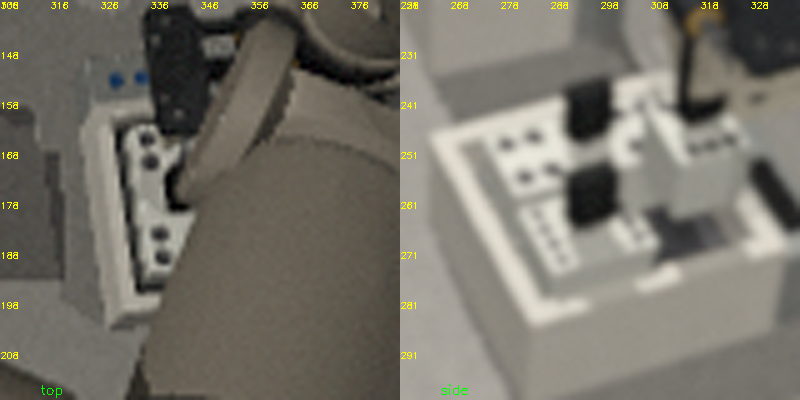

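The picture shows the long block (side tile ~(140,140)→(230,130)) and middle block (~(190,230)) flat in the well, with the short block hovering over the free gap (~(300,160)). Lowering.

Request:
step_arm([
  {"translation": [0,-0.5,10],"roll": 0},
  {"translation": [0,0,12],"roll": 0},
  {"translation": [0,0,12],"roll": 0},
  {"translation": [0,0,6],"roll": 0},
  {"translation": [0,0,4],"roll": 0},
  {"translation": [0,0,2],"roll": 0},
  {"translation": [0,0,1],"roll": 0},
  {"translation": [0,0,0],"roll": 0},
  {"translation": [0,0,0],"roll": 0},
])

```text
time: 22.55
tool_pos: [0.634, -0.24, 0.086]
tool_rot: [-3.141, 0.001, -3.06]
contact_force: [0.7, 0.3, -0.8]
opening: 0.0133
grip_force: 39.9
```

Request:
step_arm([
  {"translation": [0,0,0.5],"roll": 0},
  {"translation": [0,0,0.5],"roll": 0},
  {"translation": [0,0,0],"roll": 0},
  {"translation": [0,0,0],"roll": 0},
])

```text
time: 22.88
tool_pos: [0.6337, -0.2399, 0.0845]
tool_rot: [-3.142, 0.0, -3.06]
contact_force: [0.3, 0.5, -1.9]
opening: 0.0133
grip_force: 39.9
```

Request:
step_arm([
  {"translation": [0,0,0.7],"roll": 0},
  {"translation": [0,0,0.7],"roll": 0},
  {"translation": [0,0,0.5],"roll": 0},
  {"translation": [0,0,0],"roll": 0},
  {"translation": [0,0,0],"roll": 0},
])

```text
time: 23.3
tool_pos: [0.6337, -0.2399, 0.0825]
tool_rot: [3.142, 0.0, -3.06]
contact_force: [-0.2, 0.0, -0.7]
opening: 0.0133
grip_force: 39.9
```

Request:
step_arm([
  {"translation": [0,0,0.5],"roll": 0},
  {"translation": [0,0,0],"roll": 0},
  {"translation": [0,0,0],"roll": 0},
])

```text
time: 23.55
tool_pos: [0.6339, -0.2399, 0.0826]
tool_rot: [-3.141, 0.001, -3.06]
contact_force: [-1.7, 0.6, 3.3]
opening: 0.0134
grip_force: 39.9
```

Contact again (+3.3 N). Releasing; the small round block is next.

Request:
step_arm([
  {"translation": [0,0,0],"roll": 0},
  {"translation": [0,0,0],"roll": 0},
  {"translation": [0,0,0],"roll": 0},
  {"translation": [0,0,0],"roll": 0},
], fingers=0.33)

```text
time: 23.88
tool_pos: [0.6337, -0.2398, 0.0817]
tool_rot: [3.141, -0.0, -3.06]
contact_force: [-0.2, 0.1, -0.8]
opening: 0.0297
grip_force: 0.0
```

Request:
step_arm([
  {"translation": [0,0,-10],"roll": 0},
  {"translation": [0,0,-20],"roll": 0},
  {"translation": [0,0,-20],"roll": 0},
  {"translation": [0,0,-20],"roll": 0},
  {"translation": [0,0,-20],"roll": 0},
  {"translation": [0,0,0],"roll": 0},
])

```text
time: 24.38
tool_pos: [0.6357, -0.2409, 0.1778]
tool_rot: [-3.137, 0.008, -3.06]
contact_force: [0.0, -0.4, -0.3]
opening: 0.0302
grip_force: 0.0
```

```bash
python3 to.py small pick .12
```

```text
now [ 0.6357 -0.2409  0.1778  3.2229] rp [-3.137   0.0075] F [ 0.  -0.4 -0.3] t 24.3833 open 0.03024803830476441
pick target [ 4.3630e-01 -1.3000e-03  1.2000e-01  2.7689e+00] | before roll xy: [179.3 254.9] | roll 0.454 | after roll xy: [272.9 150.5] z 57.8
```

Request:
step_arm([
  {"translation": [17.9,25.5,0],"roll": 0},
  {"translation": [17.9,25.5,0],"roll": 0},
  {"translation": [17.9,25.5,0],"roll": 0},
  {"translation": [17.9,25.5,0],"roll": 0},
  {"translation": [17.9,25.5,0],"roll": 0},
  {"translation": [17.9,25.5,0],"roll": 0},
  {"translation": [17.9,25.5,0],"roll": 0},
  {"translation": [17.9,25.5,15],"roll": 0},
  {"translation": [17.9,25.5,20],"roll": 0},
  {"translation": [17.9,25.5,20],"roll": 0},
  {"translation": [0,0,0],"roll": 0.091},
  {"translation": [0,0,0],"roll": 0.091},
  {"translation": [0,0,0],"roll": 0.091},
  {"translation": [0,0,0],"roll": 0.091},
  {"translation": [0,0,0],"roll": 0.091},
  {"translation": [0,0,0],"roll": 0},
  {"translation": [0,0,0],"roll": 0},
  {"translation": [0,0,0],"roll": 0},
], fingers=0.6)

```text
time: 25.88
tool_pos: [0.4345, -0.0003, 0.117]
tool_rot: [3.142, 0.0, 2.77]
contact_force: [-0.2, -0.5, 0.3]
opening: 0.0544
grip_force: 0.0
```

```bash
python3 to.py small pick .047
```

```text
now [ 4.3450e-01 -3.0000e-04  1.1700e-01  2.7704e+00] rp [3.1415 0.    ] F [-0.2 -0.5  0.3] t 25.8833 open 0.054364871255356516
pick target [ 4.3630e-01 -1.3000e-03  4.7000e-02  2.7689e+00] | before roll xy: [-2.1 -0.4] | roll 0.0015 | after roll xy: [-2.1 -0.4] z 70.0
```

Request:
step_arm([
  {"translation": [-2.1,-0.4,14],"roll": 0},
  {"translation": [0,0,14],"roll": 0},
  {"translation": [0,0,14],"roll": 0},
  {"translation": [0,0,14],"roll": 0},
  {"translation": [0,0,13.5],"roll": 0},
  {"translation": [0,0,0],"roll": 0},
  {"translation": [0,0,0],"roll": 0},
])

```text
time: 26.47
tool_pos: [0.436, -0.0013, 0.0473]
tool_rot: [-3.141, -0.002, 2.769]
contact_force: [-0.2, -0.2, -0.1]
opening: 0.0552
grip_force: 0.0
```

Request:
step_arm([
  {"translation": [0,0,0],"roll": 0},
  {"translation": [0,0,0],"roll": 0},
  {"translation": [0,0,0],"roll": 0},
  {"translation": [0,0,0],"roll": 0},
  {"translation": [0,0,0],"roll": 0},
  {"translation": [0,0,0],"roll": 0},
  {"translation": [0,0,0],"roll": 0},
  {"translation": [0,0,0],"roll": 0},
  {"translation": [0,0,0],"roll": 0},
  {"translation": [0,0,0],"roll": 0},
], fingers=0)

```text
time: 27.3
tool_pos: [0.4365, -0.0014, 0.0476]
tool_rot: [3.142, 0.0, 2.768]
contact_force: [0.6, -0.3, 1.5]
opening: 0.0132
grip_force: 39.9
```

Request:
step_arm([
  {"translation": [0,0,-10],"roll": 0},
  {"translation": [0,0,-20],"roll": 0},
  {"translation": [0,0,-20],"roll": 0},
  {"translation": [0,0,-20],"roll": 0},
  {"translation": [0,0,-20],"roll": 0},
  {"translation": [0,0,-15],"roll": 0},
  {"translation": [0,0,0],"roll": 0},
  {"translation": [0,0,0],"roll": 0},
])

```text
time: 27.97
tool_pos: [0.4365, -0.0014, 0.1525]
tool_rot: [3.141, 0.001, 2.768]
contact_force: [-0.5, 0.2, -1.1]
opening: 0.0131
grip_force: 39.9
```

```bash
python3 to.py small place .13
```

```text
now [ 4.3650e-01 -1.4000e-03  1.5250e-01  2.7678e+00] rp [3.1413e+00 1.0000e-03] F [-0.5  0.2 -1.1] t 27.9667 open 0.013093516945769339
place target [ 0.6008 -0.0078  0.13    2.7689] | before roll xy: [-155.3   54. ] | roll -0.0011 | after roll xy: [-155.3   53.8] z 22.5
```

Request:
step_arm([
  {"translation": [-11,4,0],"roll": 0},
  {"translation": [-24,8.3,0],"roll": 0},
  {"translation": [-24,8.3,0],"roll": 0},
  {"translation": [-24,8.3,0],"roll": 0},
  {"translation": [-24,8.3,0],"roll": 0},
  {"translation": [-24,8.3,0],"roll": 0},
  {"translation": [-24,8.3,0],"roll": 0},
  {"translation": [0,0,10],"roll": 0},
  {"translation": [0,0,10],"roll": 0},
  {"translation": [0,0,0],"roll": 0},
  {"translation": [0,0,0],"roll": 0},
  {"translation": [0,0,0],"roll": 0},
])

```text
time: 28.97
tool_pos: [0.5994, -0.0078, 0.1323]
tool_rot: [-3.141, -0.001, 2.768]
contact_force: [0.5, -0.3, -2.0]
opening: 0.0138
grip_force: 39.9
```

```bash
python3 to.py small place .083
```

```text
now [ 0.5994 -0.0078  0.1323  2.7678] rp [-3.1414e+00 -1.1000e-03] F [ 0.5 -0.3 -2. ] t 28.9667 open 0.01379195959321398
place target [ 0.6008 -0.0078  0.083   2.7689] | before roll xy: [-1.3  0.5] | roll -0.0011 | after roll xy: [-1.3  0.5] z 49.3
```

Request:
step_arm([
  {"translation": [-1.3,0.5,10],"roll": 0},
  {"translation": [0,0,12],"roll": 0},
  {"translation": [0,0,12],"roll": 0},
  {"translation": [0,0,6],"roll": 0},
  {"translation": [0,0,4],"roll": 0},
  {"translation": [0,0,2],"roll": 0},
  {"translation": [0,0,1],"roll": 0},
  {"translation": [0,0,0],"roll": 0},
  {"translation": [0,0,0],"roll": 0},
])

```text
time: 29.72
tool_pos: [0.6021, -0.0079, 0.086]
tool_rot: [3.141, 0.001, 2.768]
contact_force: [0.2, 0.0, -1.7]
opening: 0.0134
grip_force: 39.9
```

Request:
step_arm([
  {"translation": [0,0,0.7],"roll": 0},
  {"translation": [0,0,0.5],"roll": 0},
  {"translation": [0,0,0],"roll": 0},
  {"translation": [0,0,0],"roll": 0},
])

```text
time: 30.05
tool_pos: [0.6018, -0.0079, 0.0844]
tool_rot: [3.141, 0.0, 2.768]
contact_force: [0.0, 0.0, -1.4]
opening: 0.0131
grip_force: 39.9
```

Request:
step_arm([
  {"translation": [0,0,0.7],"roll": 0},
  {"translation": [0,0,0.7],"roll": 0},
  {"translation": [0,0,0.5],"roll": 0},
  {"translation": [0,0,0],"roll": 0},
  {"translation": [0,0,0],"roll": 0},
])

```text
time: 30.47
tool_pos: [0.6018, -0.0079, 0.0826]
tool_rot: [3.141, 0.0, 2.768]
contact_force: [-0.3, 0.2, 0.8]
opening: 0.0134
grip_force: 39.9
```

Request:
step_arm([
  {"translation": [0,0,0.5],"roll": 0},
  {"translation": [0,0,0],"roll": 0},
  {"translation": [0,0,0],"roll": 0},
])

```text
time: 30.72
tool_pos: [0.602, -0.0081, 0.0825]
tool_rot: [3.141, 0.001, 2.768]
contact_force: [-0.6, -0.1, 5.6]
opening: 0.0134
grip_force: 40.0
```

Seated. Release, then the large round block.

Request:
step_arm([
  {"translation": [0,0,0],"roll": 0},
  {"translation": [0,0,0],"roll": 0},
  {"translation": [0,0,0],"roll": 0},
  {"translation": [0,0,0],"roll": 0},
], fingers=0.33)

```text
time: 31.05
tool_pos: [0.6016, -0.0078, 0.0815]
tool_rot: [3.142, -0.001, 2.768]
contact_force: [0.4, 0.8, 0.0]
opening: 0.0298
grip_force: 0.0
```

Request:
step_arm([
  {"translation": [0,0,-10],"roll": 0},
  {"translation": [0,0,-20],"roll": 0},
  {"translation": [0,0,-20],"roll": 0},
  {"translation": [0,0,-20],"roll": 0},
  {"translation": [0,0,-20],"roll": 0},
  {"translation": [0,0,0],"roll": 0},
])

```text
time: 31.55
tool_pos: [0.604, -0.0081, 0.177]
tool_rot: [3.14, 0.008, 2.768]
contact_force: [-0.1, -1.4, 0.5]
opening: 0.0302
grip_force: 0.0
```

```bash
python3 to.py large pick .12
```

```text
now [ 0.604  -0.0081  0.177   2.7679] rp [3.1396 0.008 ] F [-0.1 -1.4  0.5] t 31.55 open 0.030219550953372643
pick target [0.4296 0.1807 0.12   2.9225] | before roll xy: [231.4 112.1] | roll -0.1546 | after roll xy: [211.3 146.4] z 57.0
```

Request:
step_arm([
  {"translation": [25.6,12.5,0],"roll": 0},
  {"translation": [25.6,12.5,0],"roll": 0},
  {"translation": [25.6,12.5,0],"roll": 0},
  {"translation": [25.6,12.5,0],"roll": 0},
  {"translation": [25.6,12.5,0],"roll": 0},
  {"translation": [25.6,12.5,0],"roll": 0},
  {"translation": [25.6,12.5,15],"roll": 0},
  {"translation": [25.6,12.5,20],"roll": 0},
  {"translation": [25.6,12.5,20],"roll": 0},
  {"translation": [0,0,0],"roll": -0.077},
  {"translation": [0,0,0],"roll": -0.077},
  {"translation": [0,0,0],"roll": 0},
  {"translation": [0,0,0],"roll": 0},
  {"translation": [0,0,0],"roll": 0},
], fingers=0.6)

```text
time: 32.72
tool_pos: [0.4285, 0.1809, 0.117]
tool_rot: [3.141, 0.0, 2.919]
contact_force: [0.4, 0.5, 0.1]
opening: 0.0552
grip_force: 0.0
```

```bash
python3 to.py large pick .047
```

```text
now [0.4285 0.1809 0.117  2.9193] rp [3.1413e+00 3.0000e-04] F [0.4 0.5 0.1] t 32.7167 open 0.05523222424465621
pick target [0.4296 0.1807 0.047  2.9225] | before roll xy: [-1.   0.1] | roll -0.0032 | after roll xy: [-1.   0.1] z 70.0
```

Request:
step_arm([
  {"translation": [-1,0,14],"roll": 0},
  {"translation": [0,0,14],"roll": 0},
  {"translation": [0,0,14],"roll": 0},
  {"translation": [0,0,14],"roll": 0},
  {"translation": [0,0,13.5],"roll": 0},
  {"translation": [0,0,0],"roll": 0},
  {"translation": [0,0,0],"roll": 0},
])

```text
time: 33.3
tool_pos: [0.4292, 0.1804, 0.0472]
tool_rot: [-3.141, -0.001, 2.92]
contact_force: [0.2, 0.3, 0.3]
opening: 0.0548
grip_force: 0.0
```

Request:
step_arm([
  {"translation": [0,0,0],"roll": 0},
  {"translation": [0,0,0],"roll": 0},
  {"translation": [0,0,0],"roll": 0},
  {"translation": [0,0,0],"roll": 0},
  {"translation": [0,0,0],"roll": 0},
  {"translation": [0,0,0],"roll": 0},
  {"translation": [0,0,0],"roll": 0},
  {"translation": [0,0,0],"roll": 0},
  {"translation": [0,0,0],"roll": 0},
  {"translation": [0,0,0],"roll": 0},
], fingers=0)

```text
time: 34.13
tool_pos: [0.4294, 0.1807, 0.0475]
tool_rot: [-3.142, 0.0, 2.922]
contact_force: [0.6, -1.6, 1.3]
opening: 0.0136
grip_force: 39.7
```

Request:
step_arm([
  {"translation": [0,0,-10],"roll": 0},
  {"translation": [0,0,-20],"roll": 0},
  {"translation": [0,0,-20],"roll": 0},
  {"translation": [0,0,-20],"roll": 0},
  {"translation": [0,0,-20],"roll": 0},
  {"translation": [0,0,-15],"roll": 0},
  {"translation": [0,0,0],"roll": 0},
  {"translation": [0,0,0],"roll": 0},
])

```text
time: 34.8
tool_pos: [0.4292, 0.1809, 0.1522]
tool_rot: [3.141, 0.0, 2.922]
contact_force: [0.4, -0.3, -3.1]
opening: 0.0132
grip_force: 39.7
```

```bash
python3 to.py large place .13
```

```text
now [0.4292 0.1809 0.1522 2.9218] rp [3.1412e+00 3.0000e-04] F [ 0.4 -0.3 -3.1] t 34.8 open 0.013159096753679942
place target [0.5954 0.2194 0.13   2.9225] | before roll xy: [-153.8   73.8] | roll -0.0007 | after roll xy: [-153.9   73.7] z 22.2
```

Request:
step_arm([
  {"translation": [-11,5.4,0],"roll": 0},
  {"translation": [-23.8,11.4,0],"roll": 0},
  {"translation": [-23.8,11.4,0],"roll": 0},
  {"translation": [-23.8,11.4,0],"roll": 0},
  {"translation": [-23.8,11.4,0],"roll": 0},
  {"translation": [-23.8,11.4,0],"roll": 0},
  {"translation": [-23.8,11.4,0],"roll": 0},
  {"translation": [0,0,10],"roll": 0},
  {"translation": [0,0,10],"roll": 0},
  {"translation": [0,0,0],"roll": 0},
  {"translation": [0,0,0],"roll": 0},
  {"translation": [0,0,0],"roll": 0},
])

```text
time: 35.8
tool_pos: [0.5946, 0.2192, 0.1321]
tool_rot: [-3.141, -0.001, 2.922]
contact_force: [0.1, -0.7, -2.6]
opening: 0.0136
grip_force: 40.0
```

```bash
python3 to.py large place .083
```

```text
now [0.5946 0.2192 0.1321 2.922 ] rp [-3.1412e+00 -1.1000e-03] F [ 0.1 -0.7 -2.6] t 35.8 open 0.013587949265560312
place target [0.5954 0.2194 0.083  2.9225] | before roll xy: [-0.8  0.4] | roll -0.0005 | after roll xy: [-0.8  0.4] z 49.1
```

Request:
step_arm([
  {"translation": [-0.8,0.4,10],"roll": 0},
  {"translation": [0,0,12],"roll": 0},
  {"translation": [0,0,12],"roll": 0},
  {"translation": [0,0,6],"roll": 0},
  {"translation": [0,0,4],"roll": 0},
  {"translation": [0,0,2],"roll": 0},
  {"translation": [0,0,1],"roll": 0},
  {"translation": [0,0,0],"roll": 0},
  {"translation": [0,0,0],"roll": 0},
])

```text
time: 36.55
tool_pos: [0.5967, 0.2196, 0.086]
tool_rot: [3.141, 0.001, 2.922]
contact_force: [-0.5, -0.0, -2.4]
opening: 0.0131
grip_force: 40.0
```

Request:
step_arm([
  {"translation": [0,0,0.7],"roll": 0},
  {"translation": [0,0,0.5],"roll": 0},
  {"translation": [0,0,0.7],"roll": 0},
  {"translation": [0,0,0.7],"roll": 0},
  {"translation": [0,0,0],"roll": 0},
  {"translation": [0,0,0],"roll": 0},
])

```text
time: 37.05
tool_pos: [0.5963, 0.2194, 0.0828]
tool_rot: [3.142, -0.0, 2.922]
contact_force: [-0.3, 0.4, -3.2]
opening: 0.0135
grip_force: 40.0
```

Request:
step_arm([
  {"translation": [0,0,0.5],"roll": 0},
  {"translation": [0,0,0],"roll": 0},
  {"translation": [0,0,0],"roll": 0},
])

```text
time: 37.3
tool_pos: [0.5965, 0.2195, 0.0825]
tool_rot: [3.141, 0.0, 2.922]
contact_force: [0.1, -0.8, -1.4]
opening: 0.0136
grip_force: 40.0
```

Request:
step_arm([
  {"translation": [0,0,0.4],"roll": 0},
  {"translation": [0,0,0],"roll": 0},
  {"translation": [0,0,0],"roll": 0},
])

```text
time: 37.55
tool_pos: [0.5967, 0.2194, 0.0824]
tool_rot: [3.141, 0.001, 2.922]
contact_force: [0.3, -1.1, 1.0]
opening: 0.0135
grip_force: 40.0
```

Seated (force −3 → +1 N). Release, rise, and swing back clear of the view.

Request:
step_arm([
  {"translation": [0,0,0.2],"roll": 0},
  {"translation": [0,0,0],"roll": 0},
  {"translation": [0,0,0],"roll": 0},
  {"translation": [0,0,0],"roll": 0},
], fingers=0.33)

```text
time: 37.88
tool_pos: [0.5963, 0.2196, 0.0817]
tool_rot: [3.141, -0.0, 2.922]
contact_force: [0.2, 0.1, 0.9]
opening: 0.0293
grip_force: 0.0
```

Request:
step_arm([
  {"translation": [0,0,-10],"roll": 0},
  {"translation": [0,0,-20],"roll": 0},
  {"translation": [0,0,-20],"roll": 0},
  {"translation": [0,0,-20],"roll": 0},
  {"translation": [0,0,-20],"roll": 0},
  {"translation": [0,0,-20],"roll": 0},
  {"translation": [28,20,0],"roll": 0},
  {"translation": [28,20,0],"roll": 0},
  {"translation": [28,20,0],"roll": 0},
  {"translation": [28,20,0],"roll": 0},
  {"translation": [28,20,0],"roll": 0},
  {"translation": [28,20,0],"roll": 0},
  {"translation": [28,20,0],"roll": 0},
  {"translation": [28,20,0],"roll": 0},
  {"translation": [28,20,0],"roll": 0},
  {"translation": [28,20,0],"roll": 0},
  {"translation": [0,0,0],"roll": 0},
])

```text
time: 39.3
tool_pos: [0.3622, 0.4799, 0.1927]
tool_rot: [3.139, -0.002, 2.927]
contact_force: [-0.1, -0.9, 0.6]
opening: 0.0301
grip_force: 0.0
```

```bash
python3 - <<'E'
from h import *
ims={n:read_camera(n) for n in("top","side")}
P=[[.6,-.216,.05],[.596,.22,.05],[.601,-.008,.05]]
montage(ims,[(n,p,str(i)) for n in ims for i,p in enumerate(P)],"pics/end.png",r=33,s=4,cols=3)
E
```

```text
(no output)
```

View pics/end.png

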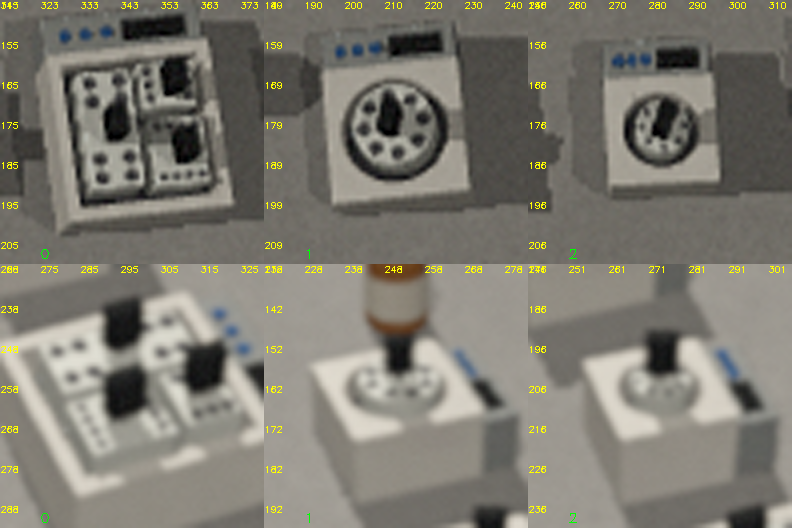

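The pictures show all three rectangular blocks flat in the rectangular well (left tiles), with clear gaps between them. Each round block is centred in its own well (middle and right tiles), and the bottle is undisturbed. Handing in.

```bash
python3 -c "
from cell import hand_in
print(hand_in())"
```

```text
the job is handed in; nothing more can be done
None
```

All five blocks were lowered to the floor of their wells and released, with contact felt each time before letting go, and the job was handed in at about 39 s of the 136 s allowed; the bottle and tip box were not touched.

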